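# Find and release the latched key of a channel switch box

## Robot

A 7-joint arm with a two-finger parallel gripper is mounted at the origin on a cart in front of the work surface, level with it; the furniture and walls round the work are solid. World frame = base frame: x ahead of the robot, y to its left, z up, the work surface at z = 0. Lengths are in m, angles in rad, forces in N, time in s.
With the tool pointing down it reaches from about 0.4 to 0.9 m from the base axis. Payload 5.6 kg.
Tool frame: the origin (TCP) lies midway between the tips of the shut fingers; the grasp point (between the pads) lies 19 mm behind it; z points along the fingers, y is the line along which they close (so a half turn about z gives the same grasp; the last joint's range is limited). The gripper opens to 92 mm and grips with 3 to 60 N. Pads are 20 mm wide; open, the fingers measure 128 mm over their backs; the gripper's body (75 mm by 189 mm) begins 69 mm behind the grasp point.
Start: joints at [-1.169, 0.468, -0.012, 1.603, 0.006, 1.071, -0.056], TCP at [0.28, 0.587, 0.184] pointing down, gripper open.
Joint ranges: [-2.53, 2.53], [-0.31, 2.02], [-1.57, 1.55], [0.28, 2.44], [-1.29, 4.43], [0.15, 1.84], [-2.92, 2.92]. Speed limits (rad/s): [2.57, 2.57, 3.14, 3.14, 3.14, 3.14, 3.14].

## Interface

Orientations are given as a 3x3 rotation matrix whose columns are the frame's x, y, z axes.
In Python, from station import arm gives the robot as it stands.
- The arm moves only by the tool apply_moves, never from a script. Its argument "motion" is a list that holds one entry, the list of rows, each a list of 4 numbers: the shift along the tool's x, y, z scaled (see below), then the turn about the tool's z scaled (see below). A call has exactly 5 rows; each row shifts and turns the commanded pose from where the row before left it, along the tool's axes as they then stand; what a row does not reach is not made up. The controller multiplies each number of a shift by 75 mm and each number of a turn by 30 degrees. A row lasts 1/10 s, in which the tool goes at most 50 mm and 8.59 degrees, less where a joint would pass 70% of its speed; a pose out of reach is approached as far as the arm can. A call with a number of a shift or a turn outside -1 to 1 is refused whole. A call with a gripper value outside its range is refused whole. "fingers" is the opening, from 0 (shut) to 1 (fully open), set as the call begins (left out, the last holds). The fingers move at their own pace and stop on an object; "force" is the grip in N (left out, the last holds). Time passes only in rows, so rows that do not move let the fingers close, or fill a call up. It gives the time, the measured TCP pose, the force, the opening and the grip force at its end, in the units of the state.
- arm.get_obs(): the state, without advancing time (a new reading comes with each control period).
- arm.read_camera(name): name is "scene" or "side" or "wrist"; returns (picture, depth): 480x640x3 uint8, red, green, blue; 480x640 float32, m along the optical axis (not along the pixel's ray), 0 where there is no reading.
- arm.camera_info(name): a dict with "vertical_fov" (degrees; the focal length in pixels is half the picture's height over the tangent of half this angle, whatever the lens; pixels are square), "cx", "cy" (the principal point, pixels), "view" (4x4, takes a point from world to camera coordinates). Camera axes: x right, y down, z forward; pixel columns grow to the right and rows downward; lengths in m; the calibration is good to about 2 mm. The wrist camera is an equidistant fisheye: a pixel r from the principal point sees the ray r / f radians off the axis. A picture is of the moment at which its call begins: read the wrist's pose just before it. camera_info takes no time and is no camera call; for the wrist camera it gives the pose at the moment of the call.
- arm.sign_off(): hands the job in; it is judged then, once.
The state is a dict: "clock": time; "joint_pos": joint angles; "joint_velocities": joint speeds; "tau": joint torques, N m; "tool_pos": TCP position; "eef_rot": TCP orientation; "wrist_force": force on the tool from outside, world axes, zero at the start; "ft_torque": the same for the moment, N m; "gripper_width": finger opening in m; "grasp_force": force on a finger pad.
Only numpy, scipy, OpenCV 4.12 (cv2) and the standard library are available. Lean on these libraries where they do the work, as an engineer would, in place of code of your own. Each camera call takes 0.05 s, during which the arm holds its last target. There are 200 camera calls.

## Task

One of the four identical keys on the blue switch box was left latched down. With the fingertips, tap each key lightly, from left to right, to feel which one it is, without pushing any of them in deep; then press the latched key until it releases and let go, so that all four keys stand up. Pick nothing up, and leave the things around the box where they are.

Things in the scene. Friction and masses are not known exactly. Their poses are not given: they have to be found in the camera images.
- console: Blue switch box with a metal top panel, fixed to the bench, 196 mm long (y), 92 mm deep (x), 55 mm high to the panel. Origin at the centre of its underside; x points to its back, y to its left end as the robot sees it, z up. Four white keys stand at y = +66, +22, -22, -66 mm, x = -4 mm. Small loose things stand behind it (up to 64 mm high) and in front of it.
- key_1: The leftmost of the four identical white keys, flat cap 34 mm (x) by 26 mm (y); origin at the centre of its top face, axes as the box. An up key's top is 71 mm above the bench, 16 mm above the panel. It moves straight down at most 10 mm against a spring: 3 N start it, then 1.5 N per mm more (18 N at the bottom).
- key_2: The second from the left of the four identical white keys, flat cap 34 mm (x) by 26 mm (y); origin at the centre of its top face, axes as the box. One of the four keys, a different one each time, is latched: its top sits 4 mm lower (67 mm above the bench) and hardly gives below about 8 N.
- key_3: The third from the left of the four identical white keys, flat cap 34 mm (x) by 26 mm (y); origin at the centre of its top face, axes as the box. Pushing the latched key 3 to 4 mm further in than it sits (about 14 N; go to the bottom to be sure) frees its latch; when the finger leaves, it springs up to 71 mm and stays up.
- key_4: The rightmost of the four identical white keys, flat cap 34 mm (x) by 26 mm (y); origin at the centre of its top face, axes as the box. Same spring and travel as the other keys; an up key only springs back when tapped.
- vial: Bystander: small glass sample vial with a red cap, 24 mm across, 52 mm high, loose; origin at the centre of its underside. To be left alone.
- stopper: Bystander: red-brown rubber stopper, 33 mm across, 26 mm high, loose; origin at the centre of its underside. To be left alone.
- dropper: Bystander: brown dropper bottle with a black cap, 33 mm across, 64 mm high, loose; origin at the centre of its underside. To be left alone.
- screwdriver: Bystander: screwdriver with a red handle, 194 mm long, 22 mm high, lying in front of the switch box, loose; origin at the centre of its underside. To be left alone.
- dish: Bystander: white porcelain crucible, 42 mm across, 35 mm high, loose; origin at the centre of its underside. To be left alone.

How it is judged:
On the way, in this order (a step that is already met when the one before it is completed fails the run):
1. the leftmost key is tapped with the fingers (contact force between the fingers and key_1 above 0.5 N), for 0.02 s.
2. the second from the left key is tapped with the fingers (contact force between the fingers and key_2 above 0.5 N), for 0.02 s.
3. the third from the left key is tapped with the fingers (contact force between the fingers and key_3 above 0.5 N), for 0.02 s.
4. the rightmost key is tapped with the fingers (contact force between the fingers and key_4 above 0.5 N), for 0.02 s.
5. the fingers are off all keys and the latched key is still down (contact force between the fingers and key_1 below 0.1 N and contact force between the fingers and key_2 below 0.1 N and contact force between the fingers and key_3 below 0.1 N and contact force between the fingers and key_4 below 0.1 N and z of any of key_1, key_2, key_3, key_4 in the frame of console below 0.0685 m), for 0.05 s.
6. the latched key has been pressed and let go: all four keys stand up (z of each of key_1, key_2, key_3, key_4 in the frame of console above 0.0695 m), for 0.2 s.
At the end, for the whole second after the job is handed in: all four keys are up (tops within 1.5 mm of 71 mm above the bench) and the bystanders stand within 20 mm of where they were (all of step 6 and distance of each of vial, stopper, dropper, screwdriver, dish from where it was at the start of the episode below 0.02 m); the robot touches nothing.
It fails at once if a second key is pushed in by more than 6 mm while another is latched down ((z of key_1 in the frame of console below 0.065 m and z of any of key_2, key_3, key_4 in the frame of console below 0.0685 m) or (z of key_2 in the frame of console below 0.065 m and z of any of key_1, key_3, key_4 in the frame of console below 0.0685 m) or (z of key_3 in the frame of console below 0.065 m and z of any of key_1, key_2, key_4 in the frame of console below 0.0685 m) or (z of key_4 in the frame of console below 0.065 m and z of any of key_1, key_2, key_3 in the frame of console below 0.0685 m)).
It fails at once if a bystander is moved by more than 20 mm (distance of any of vial, stopper, dropper, screwdriver, dish from where it was at the start of the episode above 0.02 m).
It also fails if it takes over 43 s, if anything falls off the work surface, if the arm or the gripper's body presses on something with over 40 N, if the wrist force passes 120 N, or if a joint passes its speed limit or range.

## Working session

There is one attempt and no reset: what is moved stays moved. The work goes in short steps, Python scripts to look and compute and a tool call to move; the robot and the scene stay as the last step left them, time stands still between calls to the robot, and variables do not carry over. Pictures are saved under pics/ and viewed, at most 10 in all, crops included, and the job is handed in when it is done.

Besides the shell and the picture viewer there is one more tool, called after "Call:" as name(argument=value, ...), one argument or row to a line, values as JSON. apply_moves: Moves the arm, as the interface text tells. Its arguments: {"type":"object","properties":{"motion":{"type":"array"},"fingers":{"type":"number"},"force":{"type":"number"}},"required":["motion"]}

```bash
mkdir -p pics
cat > h.py <<'E'
from station import arm
import numpy as np, cv2
def grab(n):
    i=arm.camera_info(n); p,d=arm.read_camera(n); return i,p,d
def pts(i,d):
    f=240/np.tan(np.radians(i["vertical_fov"]/2)); v,u=np.mgrid[:480,:640]
    P=np.stack([(u-i["cx"])/f*d,(v-i["cy"])/f*d,d,np.ones_like(d)],-1)
    return (P@np.linalg.inv(np.array(i["view"])).T)[...,:3]
E
python3 - <<'E'
from h import *
o=arm.get_obs(); print(o["clock"],o["tool_pos"],o["eef_rot"],o["wrist_force"],o["gripper_width"])
ims=[]
for n in("scene","side"):
    i,p,d=grab(n); np.savez(n,p=p,d=d,w=pts(i,d)); cv2.imwrite(f"pics/{n}.png",p[...,::-1])
    w=pts(i,d); h=cv2.cvtColor(p,cv2.COLOR_RGB2HSV)
    m=(h[...,2]>190)&(h[...,1]<50)&(w[...,2]>.06)&(w[...,2]<.078)&(d>0)
    k,l,s,c=cv2.connectedComponentsWithStats(m.astype(np.uint8))
    for j in range(1,k):
        if s[j,4]>40: print(n,s[j],c[j],np.median(w[l==j],0))
E
```

```text
0.0 [0.27947266 0.58615603 0.18295665] [[-9.02665905e-01  4.30341546e-01 -6.46603147e-04]
 [ 4.30342018e-01  9.02664475e-01 -1.61036614e-03]
 [-1.09341762e-04 -1.73188311e-03 -9.99998494e-01]] [ 0.28916898  0.61204511 -0.13334352] 0.09177260618454422
scene [306   0  81  54 494] [346.77935223  27.58299595] [1.07910842 1.17513589 0.06907814]
scene [85 34 22  5 41] [96.7804878  35.53658537] [0.41783903 1.44063575 0.07379958]
scene [396  56  16  17  99] [402.70707071  63.55555556] [1.0790993  0.89505092 0.06882011]
scene [414  67  23  22 153] [425.62091503  77.90196078] [1.07947417 0.79450103 0.06963094]
scene [447  89 121  79 981] [507.14067278 130.19673802] [1.07991531 0.50355919 0.0690903 ]
scene [370  94  24  14 171] [380.92397661 101.61403509] [0.91007459 0.73815564 0.06976242]
scene [429 128  13  10  91] [434.56043956 132.05494505] [0.9367767  0.57220216 0.06903811]
scene [365 150  18  12 152] [373.42763158 155.74342105] [0.77250384 0.55509203 0.06868463]
scene [429 160  33  12 202] [446.88613861 165.48514851] [0.88511887 0.46288657 0.06938702]
scene [426 172  37  17 279] [443.0071
[... 984 characters left out ...]
 26   6  99] [396.94949495 134.76767677] [ 0.48894929 -0.32442886  0.07043197]
side [370 213  34  45 843] [385.57413998 236.06405694] [0.45970826 0.32116055 0.06778918]
side [102 231  36   9 204] [118.82843137 234.92156863] [0.87749666 0.41176311 0.07239287]
side [183 237  20   5  58] [191.24137931 239.        ] [0.7627862  0.39504395 0.06772781]
side [101 242  39  19 400] [120.77   252.3325] [0.84242092 0.46712624 0.06929865]
side [179 254  15   4  43] [186.1627907  255.44186047] [0.75017251 0.44207273 0.06256706]
side [  0 279  18  15 197] [  8.57360406 286.22335025] [0.93688099 0.58787481 0.068688  ]
side [114 284  25  20 312] [125.85576923 294.32371795] [0.77402355 0.5753801  0.06832082]
```

View pics/scene.png

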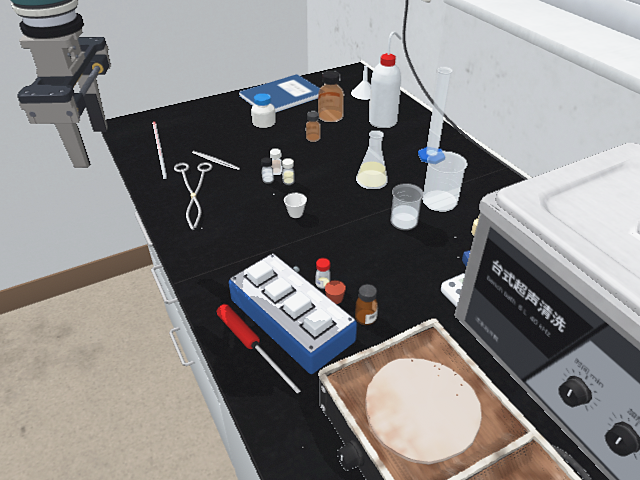

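View pics/side.png

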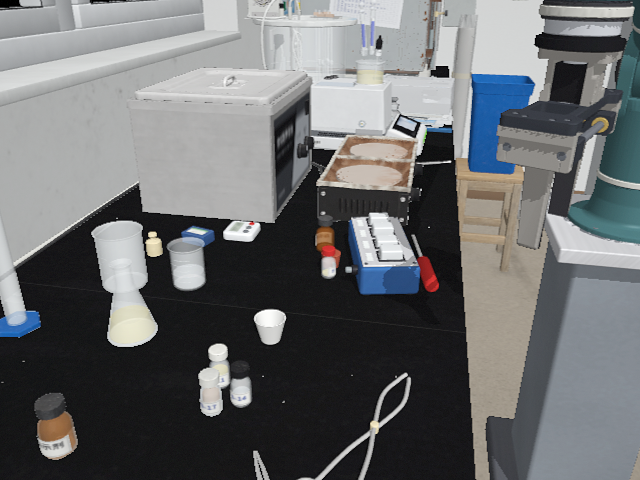

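The scene view shows the box with its keys at (258,270), (277,287), (295,302) and (316,320). The vial, stopper and dropper are behind it and the screwdriver is in front. Key 2 reads about 67.5 mm, so it looks like the latched one. The side view agrees. I'll close the fingers and turn the tool so its x axis lies along the row of keys.

Call:
apply_moves(
  motion=[
    [[0,0,0,0.28],[0,0,0,0.28],[0,0,0,0.28],[0,0,0,0.28],[0,0,0,0.28]],
  ],
  fingers=0,
  force=20,
)

```text
clock: 0.6
tool_pos: [0.2795, 0.5864, 0.1833]
eef_rot: [[-0.377, 0.926, -0.0], [0.926, 0.377, -0.001], [-0.001, -0.001, -1.0]]
wrist_force: [0.5, 0.0, -1.3]
gripper_width: 0.0543
grasp_force: 0.0
```

Call:
apply_moves(
  motion=[
    [[0,0,0,0.277],[0,0,0,0],[0,0,0,0],[0,0,0,0],[0,0,0,0]],
  ],
)

```text
clock: 1.1
tool_pos: [0.2797, 0.5867, 0.1838]
eef_rot: [[-0.247, 0.969, -0.0], [0.969, 0.247, -0.0], [-0.0, -0.0, -1.0]]
wrist_force: [-0.6, 0.4, -0.3]
gripper_width: 0.014
grasp_force: 0.0
```

```bash
cat >> h.py <<'E'
K=np.array([[.4436,.3644],[.4555,.3219],[.4650,.2797],[.4760,.2363]])
def st():
    o=arm.get_obs(); R=np.array(o["eef_rot"]); t=np.array(o["tool_pos"])
    print(o["clock"],t.round(4),np.array(o["wrist_force"]).round(2),"w",o["gripper_width"],"yaw",np.degrees(np.arctan2(R[1,1],R[0,1])).round(2))
    print("j",np.round(o["joint_pos"],2))
    for k in K: print("to key (tool xyz, /75mm), z=.090:",(R.T@(np.r_[k,.09]-t)/.075).round(3))
E
python3 -c "
from h import *
st(); c=K.mean(0); d=K[0]-K[3]; print(np.degrees(np.arctan2(-d[0],d[1])),np.linalg.norm(d))"
```

```text
1.1 [0.2797 0.5867 0.1838] [-0.62  0.36 -0.34] w 0.013962810479944488 yaw 14.28
j [-1.3   0.47  0.17  1.61 -0.09  1.07 -0.86]
to key (tool xyz, /75mm), z=.090: [-3.412  1.387  1.251]
to key (tool xyz, /75mm), z=.090: [-4.     1.401  1.251]
to key (tool xyz, /75mm), z=.090: [-4.576  1.384  1.251]
to key (tool xyz, /75mm), z=.090: [-5.173  1.384  1.251]
14.193995766201159 0.13213390934956853
```

Call:
apply_moves(
  motion=[
    [[-0.34,0.14,0,0],[-0.34,0.14,0,0],[-0.34,0.14,0,0],[-0.34,0.14,0,0],[-0.34,0.14,0,0]],
  ],
)

```text
clock: 1.6
tool_pos: [0.3626, 0.475, 0.184]
eef_rot: [[-0.246, 0.969, 0.0], [0.969, 0.246, 0.0], [0.0, 0.0, -1.0]]
wrist_force: [-0.1, 1.2, 0.4]
gripper_width: 0.0005
grasp_force: 0.0
```

Call:
apply_moves(
  motion=[
    [[-0.34,0.14,0.15,0],[-0.34,0.14,0.15,0],[-0.34,0.14,0.15,0],[-0.34,0.14,0.15,0],[0,0,0,0]],
  ],
)

```text
clock: 2.1
tool_pos: [0.4299, 0.3827, 0.1377]
eef_rot: [[-0.24, 0.971, -0.0], [0.971, 0.24, -0.003], [-0.003, -0.001, -1.0]]
wrist_force: [0.0, -0.8, -0.6]
gripper_width: 0.0004
grasp_force: 0.0
```

Run:
```python
from h import *
st()
i,p,d=grab("wrist"); cv2.imwrite("pics/w1.png",p[...,::-1])
```

```text
2.1 [0.4299 0.3827 0.1377] [ 0.02 -0.8  -0.55] w 0.000363265976336159 yaw 13.87
j [-0.98  0.4   0.24  1.84 -0.11  0.92 -0.44]
to key (tool xyz, /75mm), z=.090: [-0.278  0.119  0.637]
to key (tool xyz, /75mm), z=.090: [-0.867  0.137  0.639]
to key (tool xyz, /75mm), z=.090: [-1.443  0.126  0.641]
to key (tool xyz, /75mm), z=.090: [-2.04   0.129  0.643]
```

View pics/w1.png

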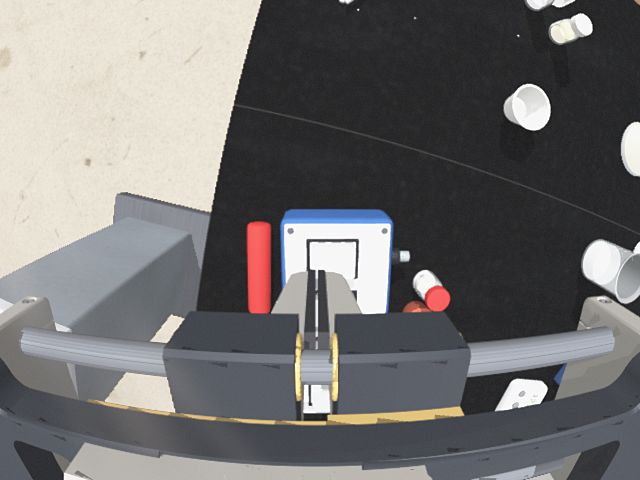

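The wrist view shows key 1 at about (332,257), with the shut fingertips at (317,270). That fits the computed offset.

Call:
apply_moves(
  motion=[
    [[-0.14,0.06,0.2,0],[-0.14,0.06,0.2,0],[0,0,0.2,0],[0,0,0,0],[0,0,0,0]],
  ],
)

```text
clock: 2.65
tool_pos: [0.4407, 0.3706, 0.094]
eef_rot: [[-0.247, 0.969, -0.0], [0.969, 0.247, 0.0], [0.001, -0.0, -1.0]]
wrist_force: [-0.0, 1.1, 0.2]
gripper_width: 0.0005
grasp_force: 0.0
```

```bash
python3 -c "
from h import *
st()"
```

```text
2.65 [0.4407 0.3706 0.094 ] [-0.04  1.12  0.21] w 0.0004962578568710649 yaw 14.31
j [-0.94  0.45  0.23  1.88 -0.14  0.83 -0.39]
to key (tool xyz, /75mm), z=.090: [-0.09   0.017  0.053]
to key (tool xyz, /75mm), z=.090: [-0.678  0.03   0.052]
to key (tool xyz, /75mm), z=.090: [-1.255  0.014  0.052]
to key (tool xyz, /75mm), z=.090: [-1.852  0.013  0.052]
```

Call:
apply_moves(
  motion=[
    [[-0.09,0.015,0.08,0],[0,0,0.08,0],[0,0,0.08,0],[0,0,0,0],[0,0,0,0]],
  ],
)

```text
clock: 3.15
tool_pos: [0.4441, 0.363, 0.0757]
eef_rot: [[-0.245, 0.969, -0.0], [0.969, 0.245, -0.0], [-0.0, -0.0, -1.0]]
wrist_force: [-0.0, -0.2, 0.1]
gripper_width: 0.0003
grasp_force: 0.0
```

Call:
apply_moves(
  motion=[
    [[0,0,0.015,0],[0,0,0.015,0],[0,0,0.015,0],[0,0,0,0],[0,0,0,0]],
  ],
)

```text
clock: 3.65
tool_pos: [0.4443, 0.363, 0.0725]
eef_rot: [[-0.245, 0.969, 0.0], [0.969, 0.245, 0.0], [-0.0, 0.0, -1.0]]
wrist_force: [0.1, -0.9, 0.1]
gripper_width: 0.0003
grasp_force: 0.0
```

Call:
apply_moves(
  motion=[
    [[0,0,0.015,0],[0,0,0.015,0],[0,0,0,0],[0,0,0,0],[0,0,0,0]],
  ],
)

```text
clock: 4.15
tool_pos: [0.4443, 0.363, 0.0703]
eef_rot: [[-0.245, 0.969, 0.0], [0.969, 0.245, 0.0], [0.0, 0.0, -1.0]]
wrist_force: [-0.7, 0.4, -0.4]
gripper_width: 0.0004
grasp_force: 0.0
```

Call:
apply_moves(
  motion=[
    [[0,0,0.01,0],[0,0,0.01,0],[0,0,0,0],[0,0,0,0],[0,0,0,0]],
  ],
)

```text
clock: 4.65
tool_pos: [0.4443, 0.363, 0.0688]
eef_rot: [[-0.245, 0.969, 0.0], [0.969, 0.245, 0.0], [0.0, 0.0, -1.0]]
wrist_force: [-0.4, 0.3, 0.4]
gripper_width: 0.0004
grasp_force: 0.0
```

Call:
apply_moves(
  motion=[
    [[0,0,0.01,0],[0,0,0.01,0],[0,0,0,0],[0,0,0,0],[0,0,0,0]],
  ],
)

```text
clock: 5.15
tool_pos: [0.4443, 0.363, 0.0673]
eef_rot: [[-0.245, 0.969, 0.0], [0.969, 0.245, 0.0], [-0.0, 0.0, -1.0]]
wrist_force: [0.7, -0.3, -0.1]
gripper_width: 0.0001
grasp_force: 0.0
```

Run:
```python
from h import *
o=arm.get_obs(); print(o["tool_pos"],o["wrist_force"],o["tau"])
i,p,d=grab("side"); a=cv2.resize(p[170:300,320:450],None,fx=3,fy=3,interpolation=2)
i,p,d=grab("scene"); b=cv2.resize(p[220:350,220:350],None,fx=3,fy=3,interpolation=2)
cv2.imwrite("pics/t1.png",np.hstack([a,b])[...,::-1])
```

```text
[0.44429183 0.36302356 0.06727876] [ 0.69567333 -0.32803408 -0.05815027] [-1.04863786e-03 -4.72579372e+01  2.86241122e+00 -1.92112523e+01
 -4.48126579e-02 -1.23199666e-02  4.06012282e-05]
```

View pics/t1.png

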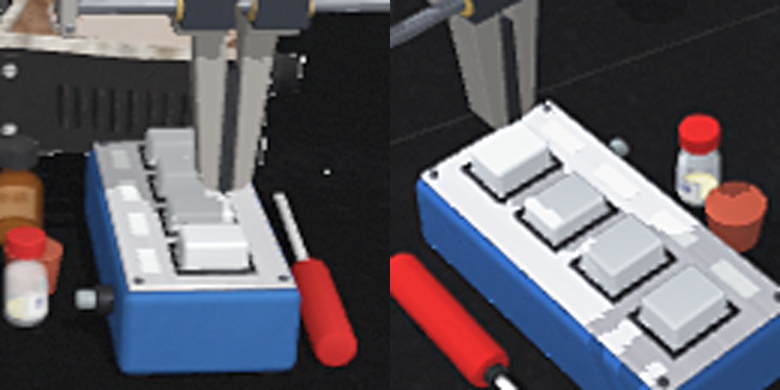

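The side view shows the tip at about (228,190) in the crop. The scene view shows it just above key 1's upper corner. In both it seems to hover above the key, so I'll check with depth.

Run:
```python
from h import *
for n in("scene","side"):
    i,p,d=grab(n); w=pts(i,d); w0=np.load(n+".npz")["w"]
    e=np.linalg.norm(w[...,:2]-[.4443,.363],axis=-1)
    m=(e<.06)&(d>0)&(np.abs(w-w0).max(-1)>.02)&(w[...,2]>.03)
    v,u=np.nonzero(m); q=w[m]; s=np.argsort(q[:,2])[:12]
    print(n,m.sum()); print(np.c_[u,v,q.round(4)][s])
    for hh in(.09,.1,.12):
        r=q[np.abs(q[:,2]-hh)<.006]; print(hh,r.min(0).round(4),r.max(0).round(4),np.median(r,0).round(4))
    f=240/np.tan(np.radians(i["vertical_fov"]/2))
    c=np.array(i["view"])@[.4443,.363,.0673,1]; print("TCP px",f*c[0]/c[2]+i["cx"],f*c[1]/c[2]+i["cy"])
    # key heights now
    for k in K:
        mm=(np.linalg.norm(w[...,:2]-k,axis=-1)<.009)&(w[...,2]<.076)&(w[...,2]>.05); print("key",mm.sum(),np.median(w[mm],0) if mm.any() else 0)
```

```text
scene 14491
[[2.350e+02 2.770e+02 4.122e-01 3.834e-01 5.490e-02]
 [2.760e+02 3.030e+02 4.454e-01 3.044e-01 5.520e-02]
 [2.670e+02 2.590e+02 4.718e-01 3.959e-01 5.610e-02]
 [2.760e+02 2.590e+02 4.840e-01 3.878e-01 5.740e-02]
 [2.750e+02 2.990e+02 4.463e-01 3.094e-01 5.860e-02]
 [2.540e+02 2.840e+02 4.310e-01 3.522e-01 5.870e-02]
 [2.790e+02 2.700e+02 4.770e-01 3.614e-01 5.900e-02]
 [2.910e+02 2.870e+02 4.762e-01 3.168e-01 6.250e-02]
 [2.850e+02 2.890e+02 4.649e-01 3.135e-01 6.680e-02]
 [2.590e+02 2.780e+02 4.398e-01 3.519e-01 6.770e-02]
 [2.590e+02 2.690e+02 4.455e-01 3.640e-01 7.350e-02]
 [2.580e+02 2.620e+02 4.417e-01 3.543e-01 9.820e-02]]Traceback (most recent call last):
  File "<stdin>", line 9, in <module>
    return umr_minimum(a, axis, None, out, keepdims, initial, where)
ValueError: zero-size array to reduction operation minimum which has no identity
```

Run:
```python
from h import *
for n in("scene","side"):
    i,p,d=grab(n); w=pts(i,d)
    e=np.linalg.norm(w[...,:2]-[.4443,.363],axis=-1)
    m=(e<.05)&(d>0)&(w[...,2]>.078)&(w[...,2]<.2)
    k,l,s,c=cv2.connectedComponentsWithStats(m.astype(np.uint8)); j=1+s[1:,4].argmax(); m=l==j
    q=w[m]; print(n,m.sum(),s[j],"zmin pct",np.percentile(q[:,2],[0,1,2,5,10]).round(4))
    for hh in np.percentile(q[:,2],1)+np.array([.004,.02,.04]):
        r=q[np.abs(q[:,2]-hh)<.004]; print(hh.round(4),len(r),r.min(0).round(4),r.max(0).round(4))
    f=240/np.tan(np.radians(i["vertical_fov"]/2))
    for z in (.0673,.0873):
        c=np.array(i["view"])@[.4443,.363,z,1]; print("TCP px",z,f*c[0]/c[2]+i["cx"],f*c[1]/c[2]+i["cy"])
```

```text
scene 1110 [ 238  205   46   58 1110] zmin pct [0.0963 0.1006 0.1021 0.1062 0.1115]
0.1046 71 [0.4298 0.3508 0.1007] [0.459  0.3696 0.1085]
0.1206 94 [0.4287 0.3504 0.1166] [0.4596 0.3686 0.1245]
0.1406 100 [0.4267 0.3494 0.1369] [0.4608 0.3702 0.1446]
TCP px 0.0673 258.81599867828686 272.57757158460953
TCP px 0.0873 257.8463731807826 263.11292419750015
side 1596 [ 370  172   63   62 1596] zmin pct [0.0969 0.0993 0.1012 0.1056 0.1123]
0.1033 81 [0.4299 0.3592 0.0993] [0.4591 0.3757 0.1072]
0.1193 99 [0.429  0.3616 0.1153] [0.4596 0.3763 0.1232]
0.1393 120 [0.4264 0.3556 0.1353] [0.4628 0.3782 0.1432]
TCP px 0.0673 393.03361894091256 248.68806492092745
TCP px 0.0873 393.8114893956088 236.95436144899702
```

Both cameras put the real fingertips at about z = 0.097, while the reported TCP z is 0.067. The tips are therefore about 29 mm above the reported TCP, and contact on an up key should come at a reported z of about 0.042. I'll go down carefully and watch the force.

Call:
apply_moves(
  motion=[
    [[0,0,0.08,0],[0,0,0.08,0],[0,0,0.08,0],[0,0,0,0],[0,0,0,0]],
  ],
)

```text
clock: 5.9
tool_pos: [0.4441, 0.3629, 0.0489]
eef_rot: [[-0.245, 0.969, -0.0], [0.969, 0.245, -0.0], [-0.0, -0.001, -1.0]]
wrist_force: [-0.2, -0.6, 0.0]
gripper_width: 0.0004
grasp_force: 0.0
```

```bash
cat >> h.py <<'E'
def tip():
    o=arm.get_obs(); t=np.array(o["tool_pos"]); print(t.round(4),np.array(o["wrist_force"]).round(2))
    for n in("scene","side"):
        i,p,d=grab(n); w=pts(i,d); h=cv2.cvtColor(p,cv2.COLOR_RGB2HSV)
        m=(np.linalg.norm(w[...,:2]-t[:2],axis=-1)<.05)&(d>0)&(w[...,2]>.074)&(w[...,2]<.2)
        k,l,s,c=cv2.connectedComponentsWithStats(m.astype(np.uint8)); q=w[l==1+s[1:,4].argmax()]
        print(n,"tip z",np.percentile(q[:,2],[0,1,2,5]).round(4))
E
python3 -c "
from h import *
tip()"
```

```text
[0.4441 0.3629 0.0489] [-0.22 -0.63  0.04]
scene tip z [0.0744 0.0833 0.0857 0.0913]
side tip z [0.0784 0.082  0.0847 0.091 ]
```

Call:
apply_moves(
  motion=[
    [[0,0,0.02,0],[0,0,0.02,0],[0,0,0.02,0],[0,0,0,0],[0,0,0,0]],
  ],
)

```text
clock: 6.5
tool_pos: [0.4443, 0.363, 0.0447]
eef_rot: [[-0.245, 0.969, 0.0], [0.969, 0.245, -0.0], [-0.0, 0.0, -1.0]]
wrist_force: [-0.1, 0.6, 0.6]
gripper_width: 0.0004
grasp_force: 0.0
```

Call:
apply_moves(
  motion=[
    [[0,0,0.015,0],[0,0,0,0],[0,0,0,0],[0,0,0,0],[0,0,0,0]],
  ],
)

```text
clock: 7.0
tool_pos: [0.4442, 0.363, 0.0436]
eef_rot: [[-0.245, 0.969, 0.0], [0.969, 0.245, 0.0], [-0.0, 0.0, -1.0]]
wrist_force: [-0.3, 0.0, 0.3]
gripper_width: 0.0006
grasp_force: 0.0
```

Call:
apply_moves(
  motion=[
    [[0,0,0.015,0],[0,0,0,0],[0,0,0,0],[0,0,0,0],[0,0,0,0]],
  ],
)

```text
clock: 7.5
tool_pos: [0.4443, 0.363, 0.0425]
eef_rot: [[-0.245, 0.969, 0.0], [0.969, 0.245, 0.0], [-0.0, 0.0, -1.0]]
wrist_force: [-0.2, -0.5, 0.2]
gripper_width: 0.0004
grasp_force: 0.0
```

Call:
apply_moves(
  motion=[
    [[0,0,0.015,0],[0,0,0,0],[0,0,0,0],[0,0,0,0],[0,0,0,0]],
  ],
)

```text
clock: 8.0
tool_pos: [0.4443, 0.363, 0.0414]
eef_rot: [[-0.245, 0.969, 0.0], [0.969, 0.245, -0.0], [-0.0, 0.0, -1.0]]
wrist_force: [0.4, -0.2, -0.1]
gripper_width: 0.0008
grasp_force: 0.0
```

Call:
apply_moves(
  motion=[
    [[0,0,0.01,0],[0,0,0,0],[0,0,0,0],[0,0,0,0],[0,0,0,0]],
  ],
)

```text
clock: 8.5
tool_pos: [0.4444, 0.3631, 0.0408]
eef_rot: [[-0.245, 0.969, 0.0], [0.969, 0.245, 0.0], [0.0, 0.0, -1.0]]
wrist_force: [-0.7, -0.2, 1.7]
gripper_width: 0.0007
grasp_force: 1.0
```

Call:
apply_moves(
  motion=[
    [[0,0,0.01,0],[0,0,0,0],[0,0,0,0],[0,0,0,0],[0,0,0,0]],
  ],
)

```text
clock: 9.0
tool_pos: [0.4443, 0.3631, 0.04]
eef_rot: [[-0.245, 0.969, 0.0], [0.969, 0.245, 0.0], [0.0, 0.0, -1.0]]
wrist_force: [-0.7, -0.4, 3.7]
gripper_width: 0.0006
grasp_force: 1.9
```

Key 1 makes contact at a reported z of about 0.0408, with 3.7 N. I'll lift, shift to key 2 and tap it.

Call:
apply_moves(
  motion=[
    [[0,0,-0.18,0],[-0.29,0.01,0,0],[-0.29,0,0,0],[0,0,0.11,0],[0,0,0,0]],
  ],
)

```text
clock: 9.5
tool_pos: [0.4551, 0.3208, 0.0446]
eef_rot: [[-0.245, 0.97, -0.001], [0.97, 0.245, -0.001], [-0.0, -0.001, -1.0]]
wrist_force: [0.7, 1.1, -0.2]
gripper_width: 0.0002
grasp_force: 0.0
```

Call:
apply_moves(
  motion=[
    [[0,0,0.03,0],[0,0,0.015,0],[0,0,0.01,0],[0,0,0,0],[0,0,0,0]],
  ],
)

```text
clock: 10.0
tool_pos: [0.4556, 0.3213, 0.041]
eef_rot: [[-0.246, 0.969, 0.0], [0.969, 0.246, 0.0], [0.0, 0.0, -1.0]]
wrist_force: [0.0, 0.5, -0.1]
gripper_width: 0.0009
grasp_force: 0.0
```

Call:
apply_moves(
  motion=[
    [[0,0,0.015,0],[0,0,0.015,0],[0,0,0,0],[0,0,0,0],[0,0,0,0]],
  ],
)

```text
clock: 10.5
tool_pos: [0.4557, 0.321, 0.0388]
eef_rot: [[-0.245, 0.969, 0.0], [0.969, 0.245, -0.0], [-0.0, 0.0, -1.0]]
wrist_force: [0.5, 0.6, 0.6]
gripper_width: 0.0004
grasp_force: 0.0
```

Call:
apply_moves(
  motion=[
    [[0,0,0.015,0],[0,0,0,0],[0,0,0,0],[0,0,0,0],[0,0,0,0]],
  ],
)

```text
clock: 11.0
tool_pos: [0.4557, 0.321, 0.0377]
eef_rot: [[-0.245, 0.969, 0.0], [0.969, 0.245, 0.0], [0.0, 0.0, -1.0]]
wrist_force: [0.0, -0.0, -0.0]
gripper_width: 0.0008
grasp_force: 0.0
```

Call:
apply_moves(
  motion=[
    [[0,0,0.01,0],[0,0,0,0],[0,0,0,0],[0,0,0,0],[0,0,0,0]],
  ],
)

```text
clock: 11.5
tool_pos: [0.4556, 0.321, 0.0369]
eef_rot: [[-0.245, 0.969, 0.0], [0.969, 0.245, 0.0], [-0.0, 0.0, -1.0]]
wrist_force: [-0.0, 1.5, -0.2]
gripper_width: 0.0003
grasp_force: 0.1
```

Call:
apply_moves(
  motion=[
    [[0,0,0.01,0],[0,0,0,0],[0,0,0,0],[0,0,0,0],[0,0,0,0]],
  ],
)

```text
clock: 12.0
tool_pos: [0.4557, 0.321, 0.0365]
eef_rot: [[-0.245, 0.969, 0.0], [0.969, 0.245, 0.0], [0.0, 0.0, -1.0]]
wrist_force: [-1.6, -0.5, 5.3]
gripper_width: 0.0003
grasp_force: 2.7
```

Key 2 sits 4 mm lower and is stiff, at 5.3 N, so it is the latched one. On to key 3.

Call:
apply_moves(
  motion=[
    [[0,0,-0.2,0],[-0.29,0,0,0],[-0.29,0,0,0],[0,0,0.09,0],[0,0,0,0]],
  ],
)

```text
clock: 12.5
tool_pos: [0.466, 0.2789, 0.0442]
eef_rot: [[-0.244, 0.97, -0.001], [0.97, 0.244, -0.0], [0.0, -0.001, -1.0]]
wrist_force: [0.3, -0.2, -0.1]
gripper_width: 0.0001
grasp_force: 0.0
```

Call:
apply_moves(
  motion=[
    [[0,0,0.02,0],[0,0,0.01,0],[0,0,0.01,0],[0,0,0,0],[0,0,0,0]],
  ],
)

```text
clock: 13.0
tool_pos: [0.4662, 0.2791, 0.0414]
eef_rot: [[-0.246, 0.969, -0.0], [0.969, 0.246, 0.0], [0.0, -0.0, -1.0]]
wrist_force: [0.5, 0.8, -0.1]
gripper_width: 0.0003
grasp_force: 0.0
```

Call:
apply_moves(
  motion=[
    [[0,0,0.01,0],[0,0,0.01,0],[0,0,0,0],[0,0,0,0],[0,0,0,0]],
  ],
)

```text
clock: 13.5
tool_pos: [0.4664, 0.279, 0.0401]
eef_rot: [[-0.245, 0.969, 0.0], [0.969, 0.245, 0.0], [0.0, 0.0, -1.0]]
wrist_force: [-1.8, 0.0, 3.0]
gripper_width: 0.0007
grasp_force: 1.8
```

Key 3 is up, at 3 N. Next is key 4.

Call:
apply_moves(
  motion=[
    [[0,0,-0.15,0],[-0.29,0,0,0],[-0.29,0,0,0],[0,0,0.1,0],[0,0,0,0]],
  ],
)

```text
clock: 14.0
tool_pos: [0.4765, 0.2365, 0.0431]
eef_rot: [[-0.245, 0.97, -0.001], [0.97, 0.245, -0.0], [-0.0, -0.001, -1.0]]
wrist_force: [0.2, 0.9, 0.2]
gripper_width: 0.0006
grasp_force: 0.0
```

Call:
apply_moves(
  motion=[
    [[0,0,0.02,0],[0,0,0.015,0],[0,0,0.01,0],[0,0,0,0],[0,0,0,0]],
  ],
)

```text
clock: 14.5
tool_pos: [0.4768, 0.2377, 0.0405]
eef_rot: [[-0.246, 0.969, 0.0], [0.969, 0.246, 0.001], [0.001, 0.0, -1.0]]
wrist_force: [-1.4, 3.0, 2.6]
gripper_width: 0.0003
grasp_force: 1.5
```

Call:
apply_moves(
  motion=[
    [[0,0,0.007,0],[0,0,0,0],[0,0,0,0],[0,0,0,0],[0,0,0,0]],
  ],
)

```text
clock: 15.0
tool_pos: [0.4772, 0.237, 0.0399]
eef_rot: [[-0.245, 0.969, 0.0], [0.969, 0.245, 0.0], [0.0, 0.001, -1.0]]
wrist_force: [-1.1, 3.0, 4.1]
gripper_width: 0.0004
grasp_force: 2.0
```

Call:
apply_moves(
  motion=[
    [[0,0,-0.2,0],[0.29,0,0,0],[0.29,0,0,0],[0.29,0,0,0],[0.29,0,0,0]],
  ],
)

```text
clock: 15.5
tool_pos: [0.4558, 0.3202, 0.0542]
eef_rot: [[-0.244, 0.97, 0.0], [0.97, 0.244, -0.002], [-0.002, -0.0, -1.0]]
wrist_force: [0.4, 0.6, 0.8]
gripper_width: 0.0005
grasp_force: 0.0
```

Call:
apply_moves(
  motion=[
    [[0,0,0,0],[0,0,0,0],[0,0,0.08,0],[0,0,0.08,0],[0,0,0,0]],
  ],
)

```text
clock: 16.0
tool_pos: [0.4554, 0.3194, 0.0416]
eef_rot: [[-0.244, 0.97, -0.001], [0.97, 0.244, -0.002], [-0.001, -0.002, -1.0]]
wrist_force: [-1.5, -0.2, -0.2]
gripper_width: 0.0008
grasp_force: 0.0
```

All four keys are tapped. Now I'll press key 2 in to about the bottom.

Call:
apply_moves(
  motion=[
    [[0,0,0.04,0],[0,0,0.03,0],[0,0,0.03,0],[0,0,0.03,0],[0,0,0,0]],
  ],
)

```text
clock: 16.5
tool_pos: [0.4557, 0.3208, 0.034]
eef_rot: [[-0.245, 0.969, -0.0], [0.969, 0.245, -0.0], [0.0, -0.0, -1.0]]
wrist_force: [-3.3, -3.6, 12.1]
gripper_width: 0.0001
grasp_force: 6.3
```

Call:
apply_moves(
  motion=[
    [[0,0,0.01,0],[0,0,0,0],[0,0,0,0],[0,0,0,0],[0,0,0,0]],
  ],
)

```text
clock: 17.0
tool_pos: [0.4558, 0.3208, 0.0337]
eef_rot: [[-0.245, 0.969, -0.0], [0.969, 0.245, 0.0], [0.0, -0.0, -1.0]]
wrist_force: [-3.1, -3.8, 12.3]
gripper_width: 0.0002
grasp_force: 6.6
```

Call:
apply_moves(
  motion=[
    [[0,0,0.025,0],[0,0,0.015,0],[0,0,0,0],[0,0,0,0],[0,0,0,0]],
  ],
)

```text
clock: 17.5
tool_pos: [0.4558, 0.3209, 0.0311]
eef_rot: [[-0.245, 0.969, -0.0], [0.969, 0.245, 0.0], [0.0, -0.0, -1.0]]
wrist_force: [-4.4, -4.0, 17.0]
gripper_width: 0.0002
grasp_force: 8.5
```

At 17 N the key is nearly at the bottom. I'll retreat straight up and check.

Call:
apply_moves(
  motion=[
    [[0,0,-0.1,0],[0,0,-0.3,0],[0,0,-0.4,0],[0,0,-0.4,0],[0,0,-0.4,0]],
  ],
)

```text
clock: 18.0
tool_pos: [0.4556, 0.3209, 0.1504]
eef_rot: [[-0.245, 0.969, 0.0], [0.969, 0.245, -0.0], [-0.0, 0.0, -1.0]]
wrist_force: [0.3, 1.1, -0.5]
gripper_width: 0.0005
grasp_force: 0.0
```

Call:
apply_moves(
  motion=[
    [[0,0,0,0],[0,0,0,0],[0,0,0,0],[0,0,0,0],[0,0,0,0]],
  ],
)

```text
clock: 18.5
tool_pos: [0.4552, 0.3206, 0.1481]
eef_rot: [[-0.245, 0.969, -0.001], [0.969, 0.245, -0.001], [-0.001, -0.002, -1.0]]
wrist_force: [-0.2, 0.4, 0.5]
gripper_width: 0.0004
grasp_force: 0.0
```

Run:
```python
from h import *
for n in("scene","side"):
    i,p,d=grab(n); w=pts(i,d); cv2.imwrite(f"pics/end_{n}.png",p[...,::-1])
    for k in K:
        m=(np.linalg.norm(w[...,:2]-k,axis=-1)<.009)&(w[...,2]<.08)&(w[...,2]>.05); print(n,m.sum(),np.median(w[m],0).round(4) if m.any() else 0)
    p0=np.load(n+".npz")["p"]; 
    for lo,hi in(((0,150,80),(8,255,255)),):
        for q in(p0,p):
            mm=cv2.inRange(cv2.cvtColor(q,cv2.COLOR_RGB2HSV),lo,hi); k,l,s,c=cv2.connectedComponentsWithStats(mm); print(n,[tuple(c[j].round(1)) for j in range(1,k) if s[j,4]>60])
o=arm.get_obs(); print(o["clock"],o["wrist_force"])
```

```text
scene 73 [0.4435 0.3641 0.0717]
scene 86 [0.4554 0.3216 0.0717]
scene 95 [0.465  0.2792 0.0719]
scene 100 [0.4759 0.2363 0.0716]
scene [(np.float64(387.5), np.float64(59.6)), (np.float64(322.6), np.float64(264.0)), (np.float64(335.1), np.float64(290.7)), (np.float64(236.8), np.float64(325.3))]
scene [(np.float64(387.5), np.float64(59.6)), (np.float64(322.6), np.float64(264.0)), (np.float64(335.1), np.float64(290.7)), (np.float64(236.7), np.float64(325.3))]
side 48 [0.4437 0.3643 0.0708]
side 44 [0.456  0.3216 0.0708]
side 38 [0.4655 0.2803 0.0708]
side 32 [0.4756 0.2362 0.0708]
side [(np.float64(331.1), np.float64(252.6)), (np.float64(427.7), np.float64(274.4))]
side [(np.float64(331.0), np.float64(252.4)), (np.float64(427.8), np.float64(274.4))]
18.6 [ 1.06446302  0.5424585  -0.67983279]
```

View pics/end_scene.png

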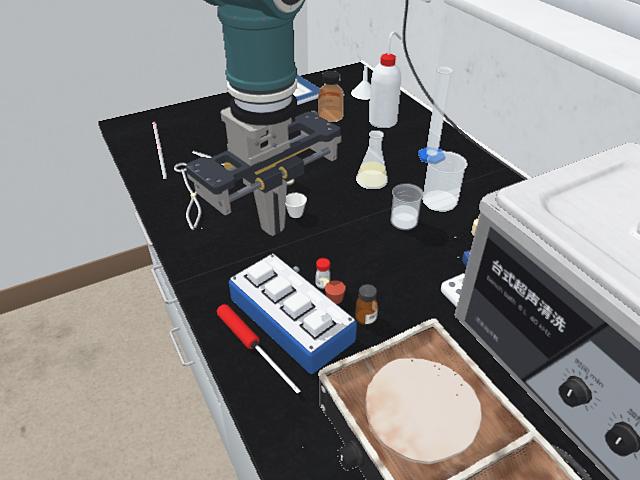

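The final view shows the four keys level at about 71 mm, from (260,272) to (318,322), with the bystanders unmoved and the gripper clear above.

```bash
python3 -c "
from station import arm
print(arm.sign_off())"
```

```text
the job is handed in; nothing more can be done
None
```

Key 2 was the latched one: I tapped all four keys left to right, pressed key 2 until it released, and handed the job in with all four keys at about 71 mm and the things around the box unmoved in the final pictures.

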